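Feed one oak plug and slide it up to the row

ROBOT

A 6-joint arm with a two-finger parallel gripper is mounted at the origin on the work surface. World frame = base frame: x ahead of the robot, y to its left, z up, the work surface at z = 0. Lengths are in m, angles in rad, forces in N, time in s.
With the tool pointing down it reaches from about 0.325 to 1 m from the base axis. Payload 5.1 kg.
Tool frame: the origin (TCP) lies between the finger pads; the fingertips stand nose_length ahead of it and the grasp point (between the pads) is the TCP (nose_length is the distance from the TCP to the fingertips, in m); z points along the fingers, y is the line along which they close (so a half turn about z gives the same grasp; the last joint's range is limited). The gripper opens to 85 mm and grips with 20 to 120 N. Pads are 22 mm wide; open, the fingers measure 114 mm over their backs; the gripper's body (76 mm by 85 mm) begins 54 mm behind the grasp point. The pads swing forward as they close: fully open they stand 13 mm farther back than shut.
Start: joints at [1.201, 0.124, 1.65, -0, 1.367, -0.083], TCP at [0.184, 0.623, 0.218] pointing down, gripper open.
Joint ranges: [-2.61, 2.61], [-1.02, 2.33], [0.03, 2.71], [-1.35, 4.49], [0.32, 2.68], [-2.91, 2.91]. Speed limits (rad/s): [2.57, 2.57, 3.14, 3.14, 3.14, 3.14].

INTERFACE

Orientations are given as [roll, pitch, yaw] about the fixed x, y, z axes, in that order (R = Rz(yaw) Ry(pitch) Rx(roll)).
In Python, from plant import * gives the robot as it stands.
- The arm moves only by the shell command python3 -m creep 'ROWS' [FORCE]. ROWS is JSON, a list of rows, each a list of 5 numbers: the shift along the world's x, y, z in units of 25 mm (1.0 is 25 mm), then the turn about the world's z in units of 6 degrees (1.0 is 6 degrees), then the opening, from 0 (shut) to 1 (fully open). In form: [[tx, ty, tz, turn, claw], ...]. A call has 1 to 12 rows; each row shifts and turns the commanded pose from where the row before left it; what a row does not reach is not made up. A row lasts 1/10 s, in which the tool goes at most 50 mm and 8.59 degrees, less where a joint would pass 70% of its speed; a pose out of reach is approached as far as the arm can. A call is refused whole if a number of a shift passes 1 or a number of a turn 1, either way. A call with a gripper value outside its range is refused whole. The fingers move at their own pace and stop on an object; FORCE is the grip in N (left out, the last holds). Time passes only in rows, so rows that do not move let the fingers close. It gives the time, the measured TCP pose, the force, the opening and the grip force at its end, in the units of the state.
- observe(): the state, without advancing time (a new reading comes with each control period).
- read_camera(name): name is "scene" or "top"; returns a dict with "color" (480x640x3 uint8, red, green, blue), "range_z" (480x640 float32, m along the optical axis (not along the pixel's ray), 0 where there is no reading), "mtx" (3x3 intrinsics, pixels), "dist" ([k1, k2, p1, p2, k3] as OpenCV has them; the pictures are not rectified), "view" (4x4, takes a point from world to camera coordinates). Camera axes: x right, y up, looking along -z (the intrinsics and any distortion apply to the point x, -y, -z); pixel columns grow to the right and rows downward; lengths in m; the calibration is good to about 2 mm. A picture is of the moment at which its call begins.
- finish_job(): hands the job in; it is judged then, once.
Trained networks look in the newest picture that a camera, given by its name, has taken for a name from the list of things; names that differ only in an ending like _2 or _b are one class to them, and where a whole thing is asked for, a point or a joint stands for the part that bears it (a point fixed in the world has none). Each returns a list of dicts, best first, with "score" (0 to 1); they miss things now and then, are a little off and sometimes report something else, mostly with a low value. They report only what shows in the picture. A call takes as long as a camera call. They do not tell look-alikes from the thing itself.
- find_in(query, camera): "bbox" ([centre column, centre row, width, height] in pixels, round what is visible of it).
- mark_of(query, camera): "pixel" ([column, row] in pixels: a listed point, or the origin of a listed thing).
The state is a dict: "time_s": time; "q": joint angles; "qvel": joint speeds; "joint_torque": joint torques, N m; "position": TCP position; "eef_rot": TCP orientation; "force": force on the tool from outside, world axes, zero at the start; "moment": the same for the moment, N m; "finger_gap": opening from 0.0 (shut) to 1.0 (fully open); "grip_force": force on a finger pad.
Only numpy, scipy, OpenCV 4.12 (cv2) and the standard library are available. Lean on these libraries where they do the work, as an engineer would, in place of code of your own. Each camera call takes 0.05 s, during which the arm holds its last target. There are 200 camera calls.

TASK

Press the plunger of the plug feeder all the way in, once, so that it ejects a single oak plug from the magazine onto the rail, and let the plunger spring all the way back out. Then with the fingertips nudge that plug along the rail until it closes up against the row of plugs already waiting at the stop. Pick nothing up, feed no second plug, and leave the row and the other things on the bench as they are.

Things in the scene. Friction and masses are not known exactly. Their poses are not given: they have to be found in the camera images.
- feeder: Bench-top plug feeder, fixed, but placed and turned differently each time. Origin: on the bench under the centre of its magazine; +x: the way the plunger is pushed and plugs come out; z up. 20 mm high dark wooden base, square metal magazine on it, low slide guide behind it (x = -50 to -26 mm, 40 mm above the bench), behind that the plunger's round wooden knob; in front a crosswise rail.
- magazine_top (a point): Centre of the open top of the magazine, 82 mm above the bench. The magazine is an upright square shaft of metal plates, x = -26 to 25 mm, y = -26 to 26 mm in the feeder's frame, with a stack of four round oak plugs in it; the lowest leaves through a gate at the foot of its +x side.
- rail_landing (a point): Where an ejected plug comes to lie: point on the rail's floor in front of the gate, x = 48.7, y = 0, z = 20 mm in the feeder's frame (the plug may lie up to 4 mm off in x). The rail runs along the feeder's y from -70 to 230 mm, between steel lips at x = 25 and 72.5 mm that rise 6 mm over its floor. It is empty on the -y side; the plug is slid to +y.
- plunger (a joint): Travel of the plunger in m: 0 = fully out (at rest), 0.048 = fully in, against its stop; it slides along the feeder's +x. A spring pushes it back out: 2 N at rest, 5 N fully in. Each full stroke pushes out the lowest plug; when the plunger is back out, the stack drops and the next plug is ready.
- plunger_face (a point): Centre of the face of the plunger's round knob (34 mm diameter, 12 mm thick, its axis 26.5 mm above the bench) that is pressed. The face looks to the feeder's -x; at rest it lies at x = -114 mm, y = 0 in the feeder's frame, fully in at x = -66 mm.
- plug_first: The lowest plug of the stack, the one that is ejected: a flat oak disc, 40 mm diameter, 14 mm thick, about 14 g. Origin: centre of its underside, z up. At the start on the magazine's floor, at x = 0, y = 0 in the feeder's frame.
- plug_second: The next plug in the magazine, alike, at the start on top of plug_first. It must drop to the floor of the magazine after the stroke and stay in the magazine. Origin: centre of its underside.
- plug_third: Third plug of the stack, alike. Origin: centre of its underside.
- plug_top: Topmost plug of the stack, alike, its top 76 mm above the bench. Origin: centre of its underside.
- rail_stop: Steel stop block clamped across the rail near its +y end: 20 mm long along the rail, 22 mm high over the rail's floor, black thumb knob on top reaching 37 mm over the floor. Fixed, but set at a different point along the rail each time (y = 165 to 205 mm in the feeder's frame). Origin: centre of its underside; axes as the feeder's.
- row_end: Plug (same 40 mm x 14 mm oak disc) lying on the rail against the stop. Origin: centre of its underside.
- row_last: Plug (same oak disc) lying on the rail against row_end, the last of the row and the nearest to the magazine: the ejected plug is to be pushed up against it, so that their centres are 40 mm apart. Origin: centre of its underside.
- offcut: Bystander: loose oak block 45 x 75 x 34 mm on the bench beyond the rail. Origin: centre of its underside.
- wax_tin: Bystander: round flat tin, 73 mm diameter, 28 mm high, on the bench at the feeder's +y side. Origin: centre of its underside.
- gouge: Bystander: carving gouge, 238 mm long, 27 mm thick handle, lying along x at the feeder's -y side. Origin: on the bench at the ferrule, x towards the tip.
- chisel: Bystander: carving chisel, 238 mm long, lying beyond the rail. Origin as for the gouge.
- sanding_block: Bystander: cork sanding block 65 x 110 x 38 mm, at the -y side of the plunger. Origin: centre of its underside.
- mallet: Bystander: turned carver's mallet standing on its head, 96 mm diameter, 238 mm high, right rear of the bench. Origin: centre of its underside.
- glue_bottle: Bystander: standing glue bottle, 58 mm diameter, 160 mm high, left rear of the bench. Origin: centre of its underside.
There are look-alikes about, which are no part of the job. Leave any blue or turquoise look-alike of the plug_top alone.

How it is judged:
On the way, in this order (a step that is already met when the one before it is completed fails the run):
1. the plunger is pressed fully in and one plug lies out on the rail (value of joint plunger above 0.044 m and x of plug_first in the frame of feeder above 0.041 m), for 0.05 s.
2. the plunger is fully out again and the next plug has dropped (value of joint plunger below 0.004 m and z of plug_second in the frame of feeder below 0.023 m), for 0.1 s.
3. the ejected plug has been slid along the rail up to the row (horizontal distance between plug_first and row_last below 0.045 m and y of plug_first in the frame of feeder above 0.025 m and z of plug_first in the frame of feeder between 0.017 and 0.023 m and angle between plug_first's own z axis and vertical below 0.1 rad), for 0.1 s.
At the end, for the whole second after the job is handed in: The ejected plug lies flat and still on the rail, centre within 45 mm of the row's last plug (gap under 5 mm); the row is within 12 mm of where it was; the plunger is within 4 mm of fully out; the other three plugs are in the magazine, the next one down on its floor (all of step 2 and all of step 3 and linear speed of plug_first below 0.02 m/s and x of plug_first in the frame of feeder between 0.04 and 0.058 m and distance of each of row_last, row_end from where it was at the start of the episode below 0.012 m and horizontal distance between each of plug_second, plug_third, plug_top and feeder below 0.008 m); the robot touches nothing.
It fails at once if a second plug is pushed out, or a plug is taken out of the magazine (x of plug_second in the frame of feeder above 0.012 m or z of plug_second in the frame of feeder above 0.046 m or z of plug_third in the frame of feeder above 0.06 m or z of plug_top in the frame of feeder above 0.074 m).
It fails at once if a plug of the rail is lifted (z of any of plug_first, row_last, row_end in the frame of feeder above 0.03 m).
It fails at once if the row of plugs is displaced (distance of any of row_last, row_end from where it was at the start of the episode above 0.015 m).
It fails at once if another thing on the bench is moved by more than 30 mm or knocked over (distance of any of offcut, wax_tin, gouge, chisel, sanding_block, mallet, glue_bottle from where it was at the start of the episode above 0.03 m or angle between any of offcut, wax_tin, gouge, chisel, sanding_block, mallet, glue_bottle's own z axis and vertical above 0.4 rad).
It also fails if it takes over 48 s, if anything falls off the work surface, if the arm or the gripper's body presses on something with over 40 N, if the wrist force passes 120 N, or if a joint passes its speed limit or range.

## Working session

There is one attempt and no reset: what is moved stays moved. The work goes in short steps, Python scripts to look and compute and a shell command to move; the robot and the scene stay as the last step left them, time stands still between calls to the robot, and variables do not carry over. Pictures are saved under pics/ and viewed, at most 10 in all, crops included, and the job is handed in when it is done.

```bash
ls; mkdir -p pics; cat > h.py <<'E'
from plant import *
import numpy as np, cv2
def ray(c,px):
    u=cv2.undistortPoints(np.array([[px]],float),np.array(c["mtx"]),np.array(c["dist"]))[0,0]
    V=np.array(c["view"]); R,t=V[:3,:3],V[:3,3]
    return -R.T@t, R.T@np.array([u[0],-u[1],-1.])
def at_z(c,px,z):
    o,d=ray(c,px); return o+d*(z-o[2])/d[2]
def at_depth(c,px):
    o,d=ray(c,px); r=c["range_z"]; x,y=int(round(px[0])),int(round(px[1]))
    return o+d*np.median(r[max(y-1,0):y+2,max(x-1,0):x+2])
def proj(c,p):
    V=np.array(c["view"]); q=V[:3,:3]@np.array(p)+V[:3,3]
    return cv2.projectPoints(np.array([[q[0],-q[1],-q[2]]]),np.zeros(3),np.zeros(3),np.array(c["mtx"]),np.array(c["dist"]))[0][0,0]
E
python3 - <<'E'
from h import *
np.set_printoptions(precision=3,suppress=True)
for n in ["top","scene"]:
    c=read_camera(n); cv2.imwrite(f"pics/{n}0.png",cv2.cvtColor(c["color"],cv2.COLOR_RGB2BGR))
    print(n,"cam at",ray(c,(320,240)))
    for k in ["magazine_top","rail_landing","plunger_face","rail_stop","row_last","row_end","plug_top","feeder"]:
        for m in mark_of(k,n)[:2]:
            print(k,round(m["score"],2),np.array(m["pixel"]),at_depth(c,m["pixel"]))
s=observe();print(s)
import plant;print([x for x in dir(plant) if x[0]!='_'])
E
```

```text
pics
top cam at (array([ 0.441, -0.039,  1.243]), array([ 0.102,  0.016, -0.995]))
magazine_top 0.55 [347.1 233.3] [ 0.577 -0.082  0.075]
magazine_top 0.29 [281.7 227.5] [0.593 0.07  0.034]
rail_landing 0.91 [345.2 214.3] [ 0.628 -0.079  0.02 ]
rail_stop 0.53 [270.7 227.9] [0.589 0.093 0.054]
row_last 0.5 [299.9 222.6] [0.605 0.027 0.035]
row_end 0.81 [285.5 225.2] [0.599 0.061 0.032]
row_end 0.65 [348.8 238.1] [ 0.566 -0.086  0.076]
plug_top 0.77 [348.3 234.9] [ 0.573 -0.085  0.074]
plug_top 0.66 [374.2 319. ] [ 0.383 -0.15   0.014]
feeder 0.95 [349.4 239.4] [ 0.563 -0.087  0.075]
feeder 0.71 [417.7 283.7] [ 0.467 -0.248  0.035]
scene cam at (array([ 1.065, -0.692,  0.854]), array([-0.437,  0.564, -0.701]))
magazine_top 0.64 [314.5 239.2] [ 0.567 -0.07   0.074]
rail_landing 0.93 [335.1 263.6] [ 0.618 -0.059  0.02 ]
rail_landing 0.36 [270.4 240.3] [ 0.468 -0.108  0.038]
plunger_face 0.64 [272.5 241. ] [ 0.475 -0.108  0.039]
plunger_face 0.62 [369.5 300.6] [ 0.742 -0.106  0.033]
rail_stop 0.82 [370.6 223.9] [0.611 0.089 0.031]
row_last 0.77 [350.9 240.7] [0.609 0.011 0.033]
row_end 0.53 [362.  229.6] [0.608 0.058 0.033]
plug_top 0.76 [314.4 244.9] [ 0.58  -0.086  0.076]
plug_top 0.56 [235.2 240.8] [ 0.387 -0.143  0.012]
feeder 0.75 [312.4 267.3] [ 0.592 -0.108  0.032]
feeder 0.28 [351.4 242.1] [0.612 0.01  0.031]
{'time_s': 0.9, 'q': array([ 1.201,  0.124,  1.65 , -0.   ,  1.368, -0.083]), 'qvel': array([ 0.   ,  0.002, -0.   , -0.001,  0.   ,  0.   ]), 'joint_torque': array([  0.   , -42.359, -36.577,  -0.   ,   0.001,   0.   ]), 'position': array([0.184, 0.623, 0.218]), 'eef_rot': array([3.142, 0.   , 2.855]), 'force': array([0.164, 0.468, 0.292]), 'moment': array([-0.014,  0.03 , -0.02 ]), 'grip_force': 0.0, 'finger_gap': 1.0001423597545822}
['PlanningError', 'find_in', 'finish_job', 'mark_of', 'nose_length', 'observe', 'read_camera']
```

```bash
python3 - <<'E'
import cv2
a=cv2.imread("pics/top0.png"); cv2.imwrite("pics/top0c.png",cv2.resize(a[170:350,230:460],(766,600),interpolation=cv2.INTER_CUBIC))
a=cv2.imread("pics/scene0.png"); cv2.imwrite("pics/scene0c.png",cv2.resize(a[150:350,200:440],(720,600),interpolation=cv2.INTER_CUBIC))
import plant;print(plant.nose_length)
E
```

```text
0.019
```

View pics/top0c.png

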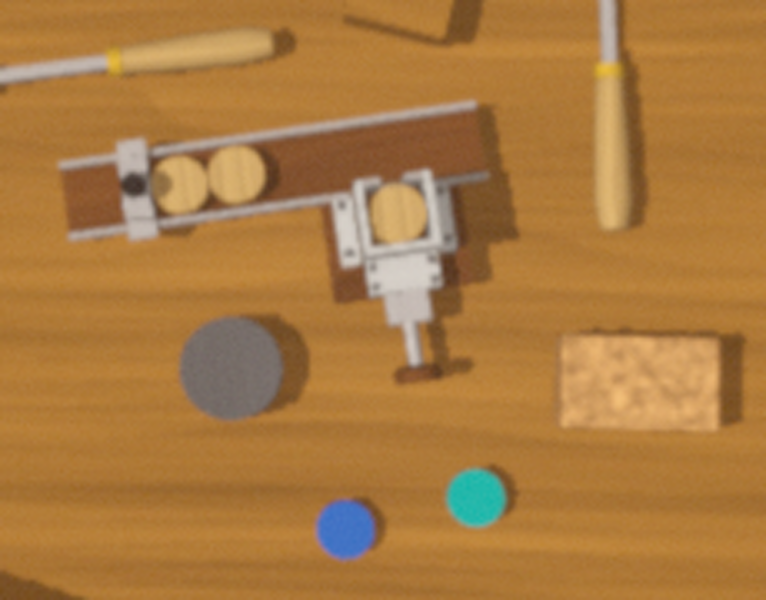

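View pics/scene0c.png

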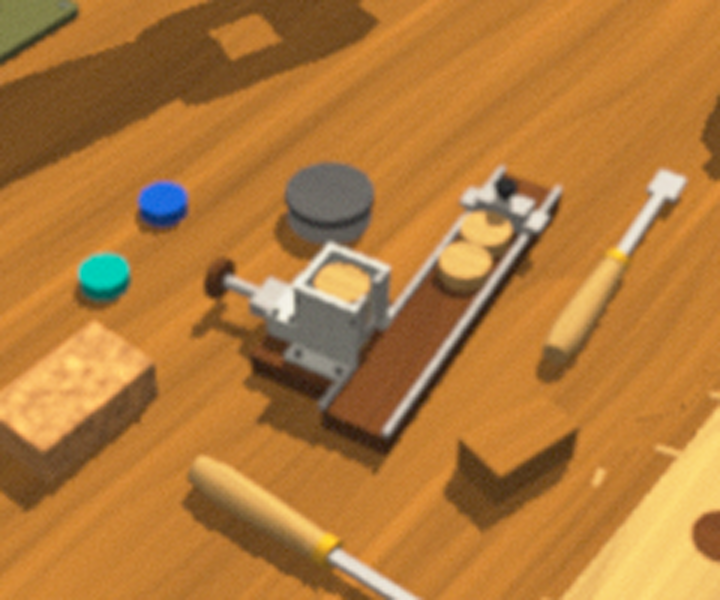

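```bash
cat > fit.py <<'E'
from h import *
from scipy.optimize import least_squares
np.set_printoptions(precision=4,suppress=True)
T=lambda a,b:(230+a/3.33,170+b/3.333); S=lambda a,b:(200+a/3,150+b/3)
ct,cs=read_camera("top"),read_camera("scene")
ob=[(ct,T(62,163),(.073,.230,.026)),(ct,T(477,104),(.073,-.070,.026)),(ct,T(399,213),(0,0,.076)),(ct,T(417,373),(-.108,0,.036)),(ct,T(70,238),(.025,.230,.026)),(ct,T(488,176),(.025,-.07,.026)),
(cs,S(343,281),(0,0,.076)),(cs,S(388,432),(.073,-.07,.026)),(cs,S(559,190),(.073,.23,.026)),(cs,S(219,277),(-.108,0,.0265))]
def W(v,p): c,s=np.cos(v[2]),np.sin(v[2]); return np.array([v[0]+c*p[0]-s*p[1],v[1]+s*p[0]+c*p[1],p[2]])
if __name__=="__main__":
    f=lambda v:np.concatenate([proj(c,W(v,p))-np.array(u) for c,u,p in ob])
    r=least_squares(f,[.57,-.08,.15],loss="soft_l1"); v=r.x
    print(v,np.degrees(v[2])); print(f(v).reshape(-1,2))
    np.save("v.npy",v)
    for n,p in dict(face=(-.114,0,.0265),land=(.0487,0,.02)).items(): print(n,W(v,p))
    c,s=np.cos(v[2]),np.sin(v[2])
    for cam,px in [(ct,T(237,173)),(ct,T(181,184)),(cs,S(466,266)),(cs,S(487,229))]:
        w=at_z(cam,px,.034); d=w[:2]-v[:2]; print("row",w,"feeder",c*d[0]+s*d[1],-s*d[0]+c*d[1])
    for k in ["wax_tin","sanding_block","gouge","offcut","mallet","glue_bottle"]:
        m=mark_of(k,"top")
        if m: w=at_z(ct,m[0]["pixel"],0); d=w[:2]-v[:2]; print(k,m[0]["score"],w,"feeder",c*d[0]+s*d[1],-s*d[0]+c*d[1])
E
python3 fit.py
```

```text
[ 0.5761 -0.0867  0.1536] 8.798261172596398
[[-0.9213  0.0086]
 [-0.0468  0.2983]
 [-0.6274 -0.4012]
 [-0.091  -0.3563]
 [-0.8854 -2.5389]
 [-0.3198 -1.395 ]
 [-1.3904  0.7362]
 [-3.1601  0.2417]
 [-0.7914 -0.9199]
 [-0.6912  0.4759]]
face [ 0.4634 -0.1041  0.0265]
land [ 0.6242 -0.0792  0.02  ]
row [0.6066 0.0244 0.034 ] feeder 0.0471541123732596 0.1050502834217159
row [0.5983 0.0637 0.034 ] feeder 0.04488553195373876 0.14517439703489105
row [0.6136 0.0222 0.034 ] feeder 0.05371019505603865 0.10188649025677093
row [0.6021 0.0667 0.034 ] feeder 0.049163229935969166 0.14758137514285496
wax_tin 0.63 [0.6943 0.123  0.    ] feeder 0.1488214465112227 0.18908919503434046
sanding_block 0.62 [ 0.4663 -0.2572  0.    ] feeder -0.13460903186285308 -0.15174808678776547
gouge 0.88 [ 0.674  -0.2366  0.    ] feeder 0.07384711429860163 -0.16315888500322365
offcut 0.88 [ 0.7279 -0.0847  0.    ] feeder 0.1502931890535844 -0.0212784301203718
mallet 0.85 [ 0.6489 -0.486   0.    ] feeder 0.010866214697694297 -0.4057788906811591
```

```bash
python3 -m creep '[[0.33,-1,0,0.14,0],[0.33,-1,0,0.14,0],[0.33,-1,0,0.14,0],[0.33,-1,0,0.14,0],[0.33,-1,0,0.14,0],[0.33,-1,0,0.14,0],[0.33,-1,0,0.14,0],[0.33,-1,0,0.14,0],[0.33,-1,0,0.14,0],[0.33,-1,0,0.14,0],[0.33,-1,0,0.14,0],[0.33,-1,0,0.14,0]]'
python3 -m creep '[[0.33,-1,0,0.14,0],[0.33,-1,0,0.14,0],[0.33,-1,0,0.14,0],[0.33,-1,0,0.14,0],[0.33,-1,0,0.14,0],[0.33,-1,0,0.14,0],[0.33,-1,0,0.14,0],[0.33,-1,0,0.14,0],[0.33,-1,0,0.14,0],[0.33,-1,0,0.14,0],[0.33,-1,0,0.14,0],[0.33,-1,0,0.14,0]]'
python3 -m creep '[[0.33,-1,0,0.14,0],[0.33,-1,0,0.14,0],[0.33,-1,0,0.14,0],[0.33,-1,0,0.14,0],[0.33,-1,0,0.14,0],[0,-0.2,0,0.14,0],[0,0,-1,0,0],[0,0,-1,0,0],[0,0,-1,0,0],[0,0,-1,0,0],[0,0,-1,0,0],[0,0,0,0,0]]'
```

```text
time_s: 2.5
position: [0.2831, 0.3224, 0.218]
eef_rot: [3.141, 0.0, 3.032]
force: [-0.0, -0.3, 0.3]
finger_gap: 0.003
grip_force: 0.0
time_s: 3.7
position: [0.3821, 0.0223, 0.2181]
eef_rot: [-3.141, 0.001, -3.076]
force: [0.1, -0.2, -0.9]
finger_gap: -0.001
grip_force: 0.0
time_s: 4.9
position: [0.4201, -0.1048, 0.0892]
eef_rot: [3.137, -0.007, -2.988]
force: [-0.5, 0.1, -0.9]
finger_gap: 0.005
grip_force: 0.0
```

```bash
python3 - <<'E'
from h import *
im=[]
for n,y,x in [("top",210,290),("scene",190,190)]:
    c=read_camera(n); a=cv2.cvtColor(c["color"],cv2.COLOR_RGB2BGR); im.append(cv2.resize(a[y:y+120,x:x+120],(400,400),interpolation=cv2.INTER_CUBIC))
cv2.imwrite("pics/pre.png",np.hstack(im)); s=observe();print(s["position"],s["eef_rot"])
E
```

```text
[ 0.4229677  -0.10608953  0.09309765] [ 3.14115812e+00 -4.57105375e-04 -2.98802193e+00]
```

View pics/pre.png

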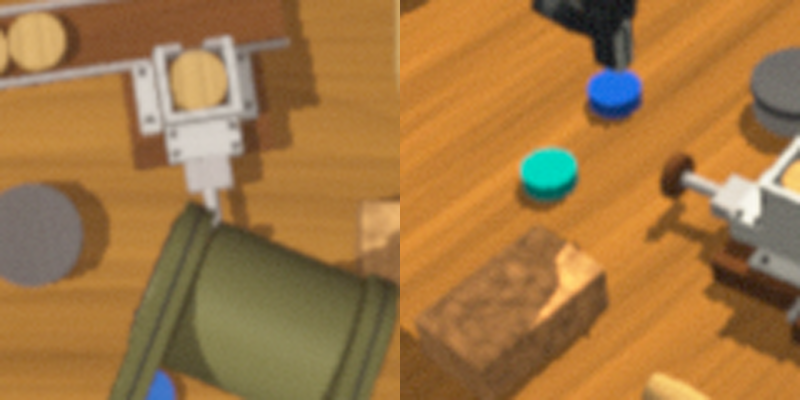

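```bash
python3 -m creep '[[0,-0.17,-0.8,0,0],[0,0,-0.8,0,0],[0,0,-0.68,0,0],[0,0,0,0,0],[0,0,0,0,0]]'; python3 - <<'E'
from h import *
c=read_camera("scene"); a=cv2.cvtColor(c["color"],cv2.COLOR_RGB2BGR)
s=observe();p=s["position"];print(p,s["force"])
d=p-[0,0,.019]
a=cv2.resize(a[180:260,220:320],(800,640),interpolation=cv2.INTER_CUBIC)
u=proj(c,d);print(u); cv2.circle(a,(int((u[0]-220)*8),int((u[1]-180)*8)),4,(0,0,255),1)
cv2.imwrite("pics/tip.png",a[:600])
E
```

```text
time_s: 5.5
position: [0.4243, -0.1111, 0.0375]
eef_rot: [-3.141, 0.002, -2.988]
force: [0.0, 0.3, 0.4]
finger_gap: -0.001
grip_force: 0.0
[ 0.42458757 -0.11127557  0.03781857] [-0.40411701 -0.70433187  0.18509039]
[256.00443153 238.48956086]
```

View pics/tip.png

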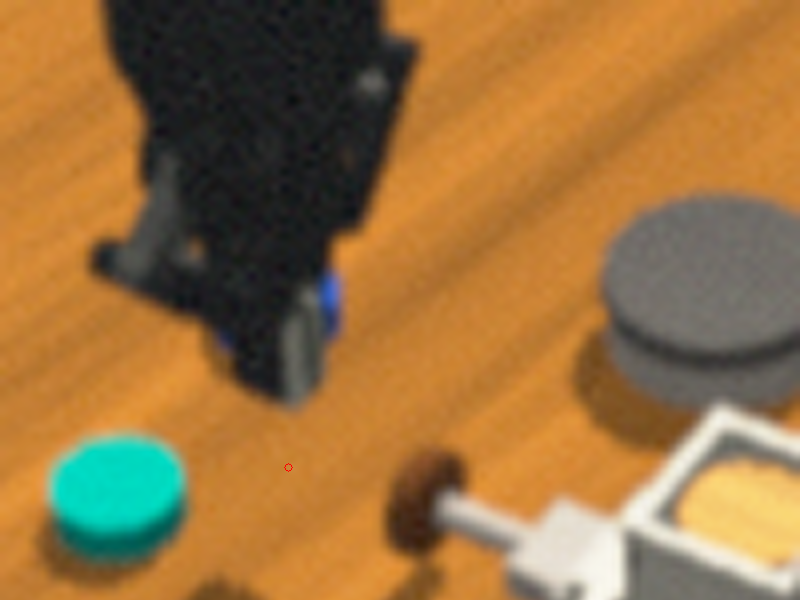

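```bash
python3 - <<'E'
from h import *
np.set_printoptions(precision=4,suppress=True)
c=read_camera("scene");p=observe()["position"];print(p)
for col in (252,254,256,257,258,259,260):
    for row in (222,225,227,228,229,230,231): 
        w=at_depth(c,(col,row))
        if w[2]>.02: print(col,row,w-p,w[2])
for z in (.019,.029,.039): print(proj(c,[p[0],p[1],z]))
E
```

```text
[ 0.4247 -0.1113  0.0379]
252 222 [ 0.007  -0.0132  0.0468] 0.08466774580269354
252 225 [ 0.0051 -0.0125  0.036 ] 0.07389373153250733
252 227 [ 0.0028 -0.0111  0.0275] 0.06541108714378419
252 228 [ 0.0028 -0.0115  0.0247] 0.06255322305274935
252 229 [ 0.003  -0.0119  0.022 ] 0.0598322551563053
254 222 [ 0.0086 -0.0087  0.0445] 0.08237491736912506
254 225 [ 0.0086 -0.0097  0.0361] 0.07395620242455925
254 227 [ 0.0073 -0.0091  0.0287] 0.06657989605200787
254 228 [ 0.0074 -0.0095  0.026 ] 0.06383586515172279
254 229 [ 0.0077 -0.0101  0.0234] 0.06131476270779346
254 230 [ 0.0054 -0.0084  0.0177] 0.05559298301624516
256 222 [ 0.009  -0.0031  0.0408] 0.07869223377096479
256 225 [ 0.0096 -0.0046  0.033 ] 0.07083909917876774
256 227 [ 0.0101 -0.0057  0.0279] 0.06578275839168479
256 228 [ 0.0093 -0.0052  0.024 ] 0.0618590699315299
256 229 [ 0.0085 -0.0048  0.0201] 0.05792681582268733
256 230 [ 0.0091 -0.0056  0.0179] 0.05576725492319312
256 231 [ 0.0093 -0.0061  0.0152] 0.053097905701139925
257 222 [ 0.0105 -0.0014  0.0404] 0.07827943562178097
257 225 [ 0.0104 -0.0023  0.0318] 0.0696967766121
[... 410 characters left out ...]
6130552211885032
258 228 [ 0.011  -0.0006  0.0216] 0.05949953223230131
258 229 [ 0.0111 -0.0011  0.0189] 0.05680790833893268
258 230 [ 0.0117 -0.0019  0.0168] 0.054633663829323886
259 222 [0.0105 0.0046 0.0361] 0.07402144505341413
259 225 [0.0099 0.0043 0.0268] 0.06463135026191402
259 227 [0.0108 0.0029 0.0221] 0.060009955339933585
259 228 [0.0107 0.0027 0.0191] 0.05696870914715413
259 229 [0.011  0.0022 0.0165] 0.05437671312266745
260 222 [0.0103 0.008  0.0337] 0.07152695611472104
260 225 [0.0099 0.0074 0.0246] 0.06245253280838958
260 227 [0.0095 0.0072 0.0183] 0.056141500804286815
260 228 [0.0105 0.006  0.0165] 0.05438310427316595
[256.01   238.4626]
[255.6916 235.3879]
[255.37   232.2772]
```

```bash
python3 -m creep '[[0,0,-0.2,0,0],[0,0,-0.2,0,0],[0,0,-0.1,0,0],[0,0,0,0,0],[0,0,0,0,0]]'; python3 - <<'E'
from h import *
np.set_printoptions(precision=4,suppress=True)
c=read_camera("scene");s=observe();p=s["position"];print(s)
for col in (256,257,258,259):
    for row in range(226,242): 
        w=at_depth(c,(col,row))
        if w[2]>.01: print(col,row,w-p,w[2])
a=cv2.cvtColor(c["color"],cv2.COLOR_RGB2BGR)
cv2.imwrite("pics/tip2.png",cv2.resize(a[190:250,225:305],(800,600),interpolation=cv2.INTER_NEAREST))
E
```

```text
time_s: 6.1
position: [0.423, -0.1108, 0.0231]
eef_rot: [3.141, -0.0, -2.989]
force: [-1.0, 0.4, 0.0]
finger_gap: -0.001
grip_force: 0.0
{'time_s': 6.15, 'q': array([-0.379 , -0.144 ,  2.2688,  0.    ,  1.0168, -2.1028]), 'qvel': array([-0.0008, -0.0043, -0.004 ,  0.0005,  0.0009,  0.0003]), 'joint_torque': array([  0.0035, -24.0148, -30.7067,  -0.0001,   0.0059,  -0.    ]), 'position': array([ 0.4232, -0.1108,  0.0233]), 'eef_rot': array([ 3.1415, -0.0001, -2.9886]), 'force': array([-0.5807,  0.4449, -0.4614]), 'moment': array([ 0.0255, -0.0169,  0.0018]), 'grip_force': 0.0, 'finger_gap': 0.0026303955544676964}
256 226 [ 0.0104 -0.0047  0.0438] 0.06709108162535249
256 227 [ 0.0096 -0.0043  0.04  ] 0.06326920615394704
256 228 [ 0.0098 -0.0048  0.0373] 0.06062158235787962
256 229 [ 0.01   -0.0053  0.0347] 0.05796317481525315
256 230 [ 0.009  -0.0047  0.0305] 0.05380275916080668
256 231 [ 0.0092 -0.0051  0.0278] 0.051054112551297104
256 232 [ 0.0085 -0.0048  0.024 ] 0.047305414745158925
256 233 [ 0.0088 -0.0054  0.0215] 0.04476489955324148
256 234 [ 0.0097 -0.0066  0.0197] 0.0429889735
[... 786 characters left out ...]
] 0.054054182005674245
258 230 [ 0.0106 -0.      0.0281] 0.051337203600411385
258 231 [0.0099 0.0004 0.0242] 0.04746416287839761
258 232 [ 0.0102 -0.0003  0.0217] 0.044948289365848715
258 233 [ 0.0109 -0.0011  0.0195] 0.04281768119614915
258 234 [ 0.0117 -0.0022  0.0176] 0.04086906015576697
259 226 [0.0113 0.0036 0.0384] 0.061663847695717866
259 227 [0.0117 0.003  0.0359] 0.05922561476257304
259 228 [0.0109 0.0035 0.0319] 0.05522566611875057
259 229 [0.0095 0.0045 0.0272] 0.05052967564361266
259 230 [0.0103 0.0033 0.0254] 0.04870760512610395
259 231 [0.0106 0.0028 0.0228] 0.0460374552145385
259 232 [0.011  0.0022 0.0203] 0.04361460449333121
259 233 [0.0119 0.001  0.0186] 0.041846371097596036
```

View pics/tip2.png

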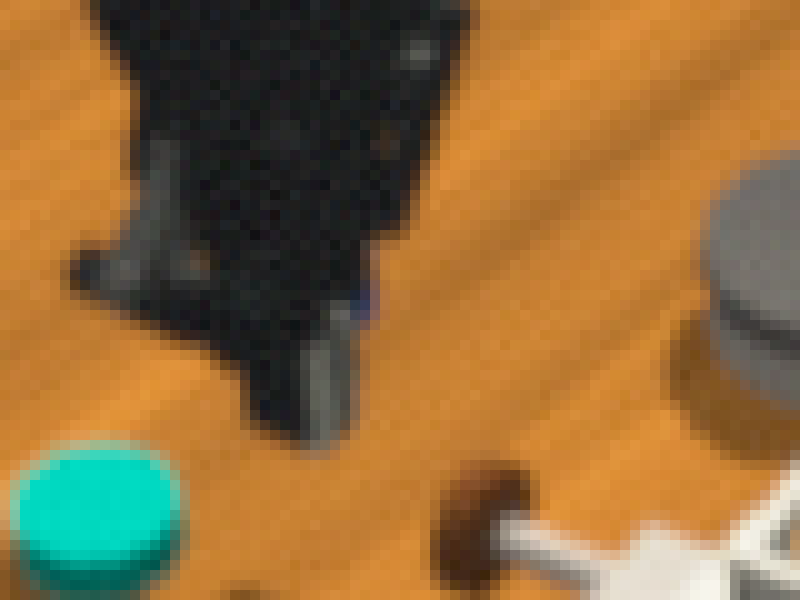

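```bash
python3 -m creep '[[0,0,-0.06,0,0],[0,0,-0.06,0,0],[0,0,-0.04,0,0],[0,0,0,0,0]]'; python3 -m creep '[[0,0,-0.04,0,0],[0,0,0,0,0]]';python3 -m creep '[[0,0,-0.04,0,0],[0,0,0,0,0]]'
```

```text
time_s: 6.55
position: [0.423, -0.1108, 0.0191]
eef_rot: [3.141, -0.0, -2.989]
force: [-0.1, 0.0, -0.5]
finger_gap: 0.001
grip_force: 0.0
time_s: 6.75
position: [0.423, -0.1108, 0.0182]
eef_rot: [3.141, -0.0, -2.989]
force: [0.3, 0.7, -0.6]
finger_gap: 0.001
grip_force: 0.0
time_s: 6.95
position: [0.4231, -0.1108, 0.0172]
eef_rot: [3.142, -0.0, -2.989]
force: [0.5, 0.2, -0.6]
finger_gap: -0.001
grip_force: 0.0
```

```bash
python3 -m creep '[[0,0,-0.08,0,0],[0,0,-0.08,0,0],[0,0,0,0,0]]'; python3 -m creep '[[0,0,-0.08,0,0],[0,0,-0.08,0,0],[0,0,-0.08,0,0],[0,0,0,0,0],[0,0,0,0,0]]'; python3 - <<'E'
from h import *
np.set_printoptions(precision=4,suppress=True)
c=read_camera("scene");s=observe();p=s["position"];print(p)
for col in (256,257,258,):
    for row in range(234,244): 
        w=at_depth(c,(col,row))
        if w[2]>.006: print(col,row,w-p,w[2])
E
```

```text
time_s: 7.25
position: [0.4228, -0.1107, 0.0129]
eef_rot: [3.141, -0.001, -2.989]
force: [-0.1, -1.3, -0.4]
finger_gap: 0.003
grip_force: 0.0
time_s: 7.75
position: [0.4231, -0.1108, 0.0072]
eef_rot: [3.141, -0.0, -2.989]
force: [-0.4, 0.2, -0.1]
finger_gap: -0.003
grip_force: 0.0
[ 0.4232 -0.1108  0.0073]
256 234 [ 0.0092 -0.0061  0.035 ] 0.04227321408633322
256 235 [ 0.0094 -0.0066  0.0323] 0.03962224864962283
256 236 [ 0.0083 -0.0059  0.0279] 0.03522760960709892
256 237 [ 0.0089 -0.0067  0.0256] 0.03296588646193177
256 238 [ 0.0085 -0.0067  0.0222] 0.029498547457772584
256 239 [ 0.0076 -0.0063  0.0181] 0.025380025613221613
256 240 [ 0.0045 -0.0038  0.011 ] 0.018319151676980838
257 234 [ 0.0098 -0.0036  0.0335] 0.04082998196293253
257 235 [ 0.0107 -0.0047  0.0317] 0.039035093785111497
257 236 [ 0.0101 -0.0045  0.0279] 0.03526078237381303
257 237 [ 0.0097 -0.0044  0.0244] 0.03167762763846527
257 238 [ 0.0102 -0.0052  0.0221] 0.02938237689088008
257 239 [ 0.0103 -0.0056  0.0193] 0.026581328020613637
257 240 [ 0.0102 -0.0058  0.0161] 0.023432886058342595
258 234 [ 0.0108 -0.0014  0.0324] 0.039719519830298644
258 235 [ 0.0112 -0.0021  0.03  ] 0.037308684125951674
258 236 [ 0.0116 -0.0027  0.0275] 0.03486505539054485
258 237 [ 0.0115 -0.0029  0.0244] 0.031710964727962976
258 238 [ 0.011  -0.0028  0.0207] 0.02804902314609392
258 239 [ 0.0113 -0.0034  0.0181] 0.0254473494430133
258 240 [ 0.0103 -0.0028  0.0139] 0.02121501571536144
```

```bash
python3 -m creep '[[0.49,0.076,0,0,0],[0.49,0.076,0,0,0],[0.25,0.038,0,0,0],[0.2,0.03,0,0,0],[0.2,0.03,0,0,0],[0.2,0.03,0,0,0],[0,0,0,0,0]]'; python3 -m creep '[[0.2,0.031,0,0,0],[0.2,0.031,0,0,0],[0.2,0.031,0,0,0],[0.2,0.031,0,0,0],[0.2,0.031,0,0,0],[0,0,0,0,0]]'
```

```text
time_s: 8.5
position: [0.4692, -0.1036, 0.0072]
eef_rot: [3.141, -0.0, -2.988]
force: [-3.4, -0.6, 1.6]
finger_gap: 0.001
grip_force: 1.4
time_s: 9.1
position: [0.4935, -0.0996, 0.0069]
eef_rot: [3.141, -0.001, -2.989]
force: [-4.6, 0.4, 2.9]
finger_gap: -0.001
grip_force: 2.1
```

```bash
python3 -m creep '[[0.1,0.015,0,0,0],[0.1,0.015,0,0,0],[0,0,0,0,0]]'; python3 -m creep '[[0.06,0.009,0,0,0],[0,0,0,0,0]]'; python3 -m creep '[[0.06,0.009,0,0,0],[0,0,0,0,0]]'
```

```text
time_s: 9.4
position: [0.4982, -0.0989, 0.0069]
eef_rot: [3.141, -0.001, -2.989]
force: [-4.4, 1.6, 3.1]
finger_gap: 0.0
grip_force: 2.3
time_s: 9.6
position: [0.4996, -0.0986, 0.0069]
eef_rot: [3.141, -0.001, -2.989]
force: [-4.1, 0.6, 2.8]
finger_gap: 0.003
grip_force: 2.5
time_s: 9.8
position: [0.5006, -0.0985, 0.0069]
eef_rot: [3.14, -0.003, -2.988]
force: [-6.6, 1.1, 5.2]
finger_gap: -0.001
grip_force: 3.5
```

```bash
python3 -m creep '[[0.04,0.006,0,0,0],[0,0,0,0,0]]'; python3 -m creep '[[0.04,0.006,0,0,0],[0,0,0,0,0]]'
```

```text
time_s: 10.0
position: [0.5005, -0.0984, 0.0069]
eef_rot: [3.14, -0.005, -2.988]
force: [-11.1, -1.2, 7.4]
finger_gap: 0.003
grip_force: 5.5
time_s: 10.2
position: [0.5005, -0.0984, 0.0068]
eef_rot: [3.14, -0.008, -2.988]
force: [-15.6, -1.7, 10.6]
finger_gap: 0.0
grip_force: 7.5
```

```bash
python3 -m creep '[[0,0,0,0,0],[-0.2,-0.03,0,0,0],[-0.3,-0.046,0,0,0],[-0.49,-0.076,0,0,0],[-0.49,-0.076,0,0,0],[-0.49,-0.076,0,0,0],[-0.49,-0.076,0,0,0],[-0.49,-0.076,0,0,0],[-0.3,-0.045,0,0,0],[0,0,1,0,0],[0,0,1,0,0],[0,0,0,0,0]]'; python3 -m creep '[[0,0,1,0,0],[0,0,1,0,0],[0,0,1,0,0],[0,0,1,0,0],[0,0,0,0,0]]'
python3 - <<'E'
from h import *
np.set_printoptions(precision=4,suppress=True)
print(observe()["position"])
im=[];v=np.load("v.npy");co,si=np.cos(v[2]),np.sin(v[2])
for n,y,x in [("top",190,260),("scene",200,260)]:
    c=read_camera(n); a=cv2.cvtColor(c["color"],cv2.COLOR_RGB2BGR); im.append(cv2.resize(a[y:y+120,x:x+120],(400,400),interpolation=cv2.INTER_CUBIC))
    for k in ("plug_first","row_last","plunger_face"):
        for m in mark_of(k,n)[:5]:
            w=at_z(c,m["pixel"],.02); d=w[:2]-v[:2]; print(n,k,round(m["score"],2),np.array(m["pixel"]),"feeder",co*d[0]+si*d[1],-si*d[0]+co*d[1])
cv2.imwrite("pics/ej.png",np.hstack(im))
E
```

```text
time_s: 11.4
position: [0.4253, -0.1122, 0.0612]
eef_rot: [-3.138, 0.007, -2.989]
force: [0.3, 0.5, 0.2]
finger_gap: 0.001
grip_force: 0.0
time_s: 11.9
position: [0.4247, -0.1119, 0.1607]
eef_rot: [-3.138, 0.006, -2.989]
force: [0.3, -0.7, 1.5]
finger_gap: -0.001
grip_force: 0.0
[ 0.4247 -0.1119  0.1607]
top plug_first 0.75 [344.3 216.2] feeder 0.0485248483652614 0.002350072281527231
top row_last 0.79 [297.4 223. ] feeder 0.04780550788642908 0.11469922734781236
top row_last 0.57 [286.8 225.3] feeder 0.04583800505098688 0.14034932596041644
top row_last 0.34 [411.7 194.4] feeder 0.07828685407137198 -0.1640533510329833
scene plug_first 0.79 [333.1 268.5] feeder 0.04817890992114526 0.0060055225159738376
scene row_last 0.62 [350.2 239.9] feeder 0.03945833189839386 0.105352751149982
scene plunger_face 0.66 [272.9 242.4] feeder -0.11147788843474754 0.0071084082267853805
```

View pics/ej.png

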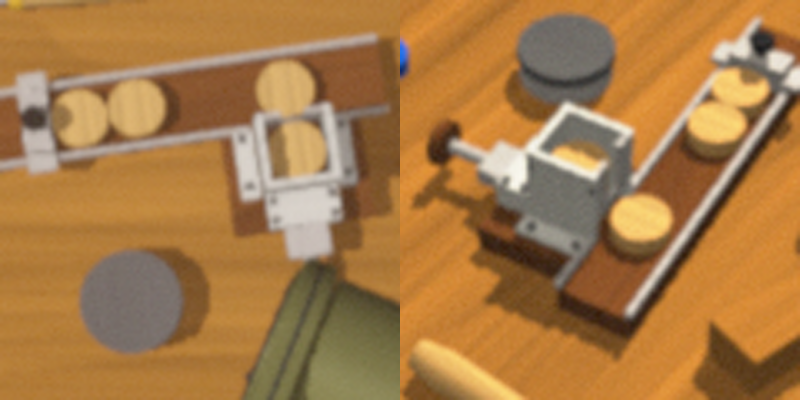

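```bash
python3 - <<'E'
from h import *
c=read_camera("scene");p=observe()["position"];v=np.load("v.npy");co,si=np.cos(v[2]),np.sin(v[2])
P=[]
for r in range(100,245):
    for q in range(200,330):
        if c["range_z"][r,q]>0:
            o,d=ray(c,(q,r)); P.append(o+d*c["range_z"][r,q]-p)
P=np.array(P); f=np.c_[co*P[:,0]+si*P[:,1],-si*P[:,0]+co*P[:,1],P[:,2]]
f=f[(np.hypot(f[:,0],f[:,1])<.09)&(f[:,2]>-.06)]
for z in np.arange(-.02,.16,.008):
    g=f[(f[:,2]>=z)&(f[:,2]<z+.008)]
    if len(g)>2: print("z %.3f n%d x %.3f..%.3f y %.3f..%.3f"%(z,len(g),*np.percentile(g[:,0],[3,97]),*np.percentile(g[:,1],[3,97])))
E
```

```text
z 0.012 n18 x -0.008..0.012 y -0.011..0.006
z 0.020 n41 x -0.005..0.011 y -0.013..0.014
z 0.028 n35 x -0.008..0.011 y -0.014..0.006
z 0.036 n37 x -0.004..0.011 y -0.015..0.008
z 0.044 n28 x 0.005..0.012 y -0.014..0.007
z 0.052 n41 x -0.008..0.013 y -0.030..0.017
z 0.060 n96 x -0.009..0.013 y -0.034..0.031
z 0.068 n71 x -0.009..0.012 y -0.041..0.041
z 0.076 n112 x -0.014..0.017 y -0.047..0.046
z 0.084 n95 x -0.002..0.017 y -0.054..0.051
z 0.092 n136 x -0.006..0.017 y -0.060..0.054
z 0.100 n172 x -0.010..0.018 y -0.061..0.057
z 0.108 n127 x -0.004..0.019 y -0.051..0.029
z 0.116 n107 x -0.007..0.019 y -0.042..0.014
z 0.124 n65 x -0.010..0.011 y -0.041..-0.011
z 0.132 n42 x -0.008..0.012 y -0.038..-0.022
z 0.140 n105 x -0.013..0.037 y -0.037..0.008
z 0.148 n131 x -0.017..0.036 y -0.037..0.010
z 0.156 n131 x -0.018..0.037 y -0.037..0.011
```

```bash
python3 -m creep '[[0.92,-0.05,0,0,0],[0.92,-0.05,0,0,0],[0.92,-0.05,0,0,0],[0.92,-0.05,0,0,0],[0.92,-0.05,0,0,0],[0.92,-0.05,0,0,0],[0.92,-0.05,0,0,0],[0.92,-0.06,0,0,0],[0.9,-0.06,0,0,0],[0,0,0,0,0],[0,0,0,0,0]]'; python3 -m creep '[[0,0,-1,0,0],[0,0,-1,0,0],[0,0,-1,0,0],[0,0,-1,0,0],[0,0,-0.5,0,0],[0,0,0,0,0],[0,0,0,0,0]]'
```

```text
time_s: 13.45
position: [0.6287, -0.1226, 0.1565]
eef_rot: [3.141, -0.002, -2.988]
force: [-0.4, -0.9, -0.5]
finger_gap: -0.002
grip_force: 0.0
time_s: 14.15
position: [0.6293, -0.1228, 0.0457]
eef_rot: [-3.141, 0.001, -2.989]
force: [-0.7, -0.5, 0.1]
finger_gap: 0.002
grip_force: 0.0
```

```bash
python3 -m creep '[[0.04,-0.04,-0.5,0,0],[0,0,-0.4,0,0],[0,0,-0.2,0,0],[0,0,-0.12,0,0],[0,0,0,0,0]]'; python3 -m creep '[[0,0,-0.06,0,0],[0,0,-0.04,0,0],[0,0,0,0,0],[0,0,0,0,0]]'; python3 - <<'E'
from h import *
ims=[]
for n,y,x in [("top",190,260),("scene",200,290)]:
    c=read_camera(n); a=cv2.cvtColor(c["color"],cv2.COLOR_RGB2BGR); ims.append(cv2.resize(a[y:y+100,x:x+100],(400,400),interpolation=cv2.INTER_CUBIC))
cv2.imwrite("pics/n1.png",np.hstack(ims)); print(observe()["position"])
E
```

```text
time_s: 14.65
position: [0.6297, -0.1236, 0.0135]
eef_rot: [3.141, -0.001, -2.989]
force: [-0.1, -0.1, -0.6]
finger_gap: 0.002
grip_force: 0.0
time_s: 15.05
position: [0.6303, -0.1237, 0.012]
eef_rot: [-3.141, 0.0, -2.988]
force: [0.1, 0.3, -0.3]
finger_gap: 0.005
grip_force: 0.0
[ 0.63029299 -0.12374653  0.01204914]
```

View pics/n1.png

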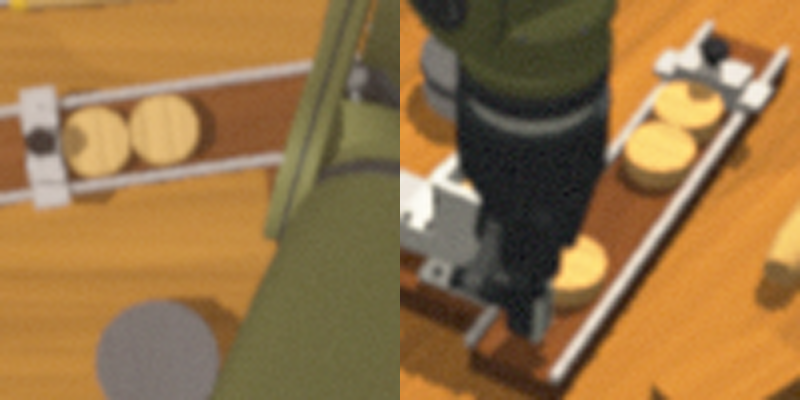

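```bash
python3 -m creep '[[-0.031,0.198,0,0,0],[-0.031,0.198,0,0,0],[-0.031,0.198,0,0,0],[-0.031,0.198,0,0,0],[-0.031,0.198,0,0,0],[-0.031,0.198,0,0,0],[0,0,0,0,0]]'; python3 -m creep '[[-0.031,0.198,0,0,0],[-0.031,0.198,0,0,0],[-0.031,0.198,0,0,0],[-0.031,0.198,0,0,0],[-0.031,0.198,0,0,0],[-0.031,0.198,0,0,0],[-0.031,0.198,0,0,0],[0,0,0,0,0],[0,0,0,0,0]]'; python3 - <<'E'
from h import *
ims=[]
for n,y,x in [("top",190,260),("scene",200,290)]:
    c=read_camera(n); a=cv2.cvtColor(c["color"],cv2.COLOR_RGB2BGR); ims.append(cv2.resize(a[y:y+100,x:x+100],(400,400),interpolation=cv2.INTER_CUBIC))
cv2.imwrite("pics/n2.png",np.hstack(ims)); print(observe()["position"])
E
```

```text
time_s: 15.85
position: [0.6253, -0.0933, 0.0118]
eef_rot: [3.141, -0.0, -2.988]
force: [-0.4, -0.9, 0.1]
finger_gap: 0.001
grip_force: 0.0
time_s: 16.75
position: [0.62, -0.0592, 0.0118]
eef_rot: [-3.142, -0.0, -2.988]
force: [0.5, -0.1, -0.3]
finger_gap: 0.001
grip_force: 0.0
[ 0.62010308 -0.05943455  0.01182548]
```

View pics/n2.png

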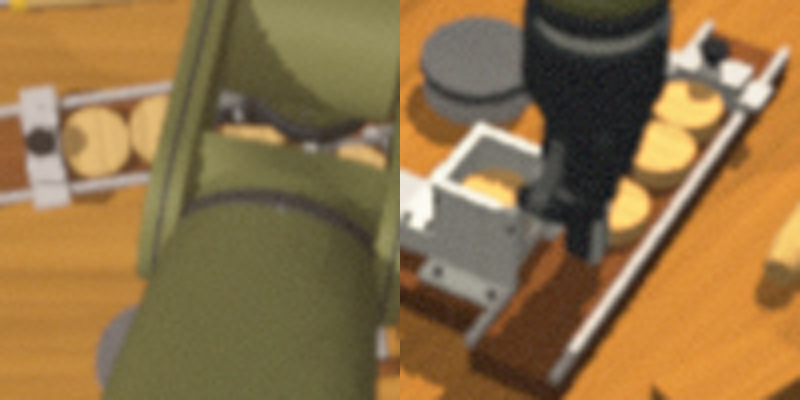

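```bash
python3 -m creep '[[-0.012,0.08,0,0,0],[-0.012,0.08,0,0,0],[-0.012,0.08,0,0,0],[0,0,0,0,0]]'; for i in 1; do :; done; python3 -m creep '[[-0.006,0.06,0,0,0],[-0.006,0.06,0,0,0],[0,0,0,0,0]]'; python3 -m creep '[[-0.006,0.04,0,0,0],[-0.006,0.04,0,0,0],[0,0,0,0,0]]';python3 -m creep '[[-0.006,0.04,0,0,0],[0,0,0,0,0]]'; python3 - <<'E'
from h import *
c=read_camera("scene"); a=cv2.cvtColor(c["color"],cv2.COLOR_RGB2BGR)
cv2.imwrite("pics/n3.png",cv2.resize(a[195:265,325:400],(640,597),interpolation=cv2.INTER_CUBIC))
E
```

```text
time_s: 17.25
position: [0.6191, -0.0531, 0.0118]
eef_rot: [3.141, -0.0, -2.988]
force: [-0.0, -0.4, 0.1]
finger_gap: -0.005
grip_force: 0.0
time_s: 17.55
position: [0.6188, -0.0502, 0.0118]
eef_rot: [3.142, -0.0, -2.988]
force: [0.4, 0.5, 0.0]
finger_gap: -0.002
grip_force: 0.0
time_s: 17.85
position: [0.6185, -0.0482, 0.0118]
eef_rot: [3.142, -0.0, -2.988]
force: [1.0, -0.3, 1.0]
finger_gap: 0.005
grip_force: 0.0
time_s: 18.05
position: [0.6184, -0.0473, 0.0118]
eef_rot: [3.142, -0.0, -2.988]
force: [-0.2, 0.3, -0.0]
finger_gap: -0.002
grip_force: 0.0
```

View pics/n3.png

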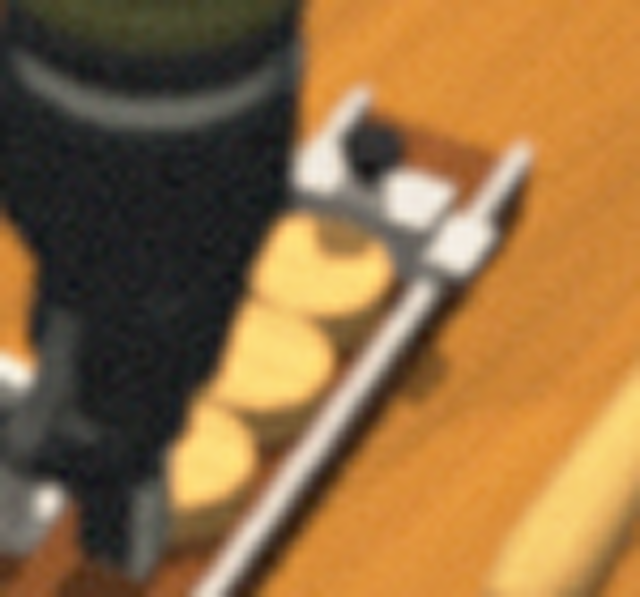

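```bash
python3 -m creep '[[-0.006,0.04,0,0,0],[0,0,0,0,0]]'; python3 -m creep '[[-0.006,0.04,0,0,0],[0,0,0,0,0]]'; python3 -m creep '[[-0.006,0.04,0,0,0],[0,0,0,0,0]]'; python3 -m creep '[[-0.006,0.04,0,0,0],[0,0,0,0,0]]'
```

```text
time_s: 18.3
position: [0.6182, -0.0463, 0.0118]
eef_rot: [3.142, -0.0, -2.989]
force: [-0.7, 0.7, -0.5]
finger_gap: 0.003
grip_force: 0.0
time_s: 18.5
position: [0.6181, -0.0453, 0.0118]
eef_rot: [3.142, -0.0, -2.988]
force: [0.1, -0.1, 0.2]
finger_gap: 0.003
grip_force: 0.0
time_s: 18.7
position: [0.618, -0.0443, 0.0118]
eef_rot: [3.142, -0.0, -2.988]
force: [-0.3, 0.4, -0.8]
finger_gap: -0.002
grip_force: 0.0
time_s: 18.9
position: [0.6178, -0.0433, 0.0118]
eef_rot: [-3.142, 0.0, -2.988]
force: [0.1, -0.1, -0.2]
finger_gap: 0.0
grip_force: 0.0
```

```bash
cat > meas.py <<'E'
from h import *
v=np.load("v.npy");co,si=np.cos(v[2]),np.sin(v[2])
for n in ("scene","top"):
    c=read_camera(n)
    a=cv2.cvtColor(c["color"],cv2.COLOR_RGB2BGR)
    # rectified rail map: plane z=.034, 0.25 mm/px
    ys=np.arange(.02,.19,.00025); xs=np.arange(.02,.08,.00025)
    M=np.array([[proj(c,[v[0]+co*x-si*y,v[1]+si*x+co*y,.034]) for y in ys[::8]] for x in xs[::8]],np.float32)
    M=cv2.resize(M,(len(ys),len(xs)))
    cv2.imwrite(f"pics/rect_{n}.png",cv2.remap(a,M,None,cv2.INTER_CUBIC))
    for k in ("plug_first","row_last","row_end"):
        for m in mark_of(k,n)[:3]:
            w=at_z(c,m["pixel"],.02); d=w[:2]-v[:2]; print(n,k,round(m["score"],2),"feeder",co*d[0]+si*d[1],-si*d[0]+co*d[1])
cv2.imwrite("pics/rect%d.png"%(observe()["time_s"]*100),np.vstack([cv2.imread(f"pics/rect_{n}.png") for n in ("scene","top")]))
E
python3 meas.py; ls pics
```

```text
scene plug_first 0.59 feeder 0.038800040598976834 0.07006521762730863
scene plug_first 0.57 feeder 0.046433320293179876 0.1465126947659398
scene plug_first 0.47 feeder -0.11836237090074299 0.010346181187543567
scene row_last 0.55 feeder 0.03921341365983164 0.10327826002559895
scene row_end 0.49 feeder 0.04281305326253882 0.15327273371800865
top plug_first 0.52 feeder 0.042800968642904565 0.14625446544558296
top plug_first 0.48 feeder 0.04660549902775313 0.06985791859521198
top row_end 0.75 feeder 0.04119394526049684 0.15029574978971966
ej.png
n1.png
n2.png
n3.png
pre.png
rect1930.png
rect_scene.png
rect_top.png
scene0.png
scene0c.png
tip.png
tip2.png
top0.png
top0c.png
```

```bash
python3 -m creep '[[-0.006,0.04,0,0,0],[0,0,0,0,0]]'; python3 -m creep '[[-0.006,0.04,0,0,0],[0,0,0,0,0]]'
```

```text
time_s: 19.5
position: [0.6178, -0.0426, 0.0119]
eef_rot: [-3.141, 0.0, -2.988]
force: [0.5, -0.3, -0.3]
finger_gap: -0.0
grip_force: 0.6
time_s: 19.7
position: [0.6179, -0.0421, 0.0122]
eef_rot: [-3.14, 0.001, -2.988]
force: [1.0, -4.4, -0.6]
finger_gap: 0.002
grip_force: 2.1
```

```bash
python3 -m creep '[[0.012,-0.08,0,0,0],[0.06,-0.4,0,0,0],[0.06,-0.4,0,0,0],[0,0,0,0,0],[0,0,1,0,0],[0,0,1,0,0],[0,0,1,0,0],[0,0,1,0,0],[0,0,1,0,0],[0,0,1,0,0],[0,0,0,0,0]]'; python3 -m creep '[[0,-1,0,0,0],[0,-1,0,0,0],[0,-1,0,0,0],[0,-1,0,0,0],[0,-1,0,0,0],[0,-1,0,0,0],[0,0,0,0,0],[0,0,0,0,0]]'; python3 meas.py; python3 - <<'E'
from h import *
ims=[]
for n,y,x in [("top",190,260),("scene",190,260)]:
    c=read_camera(n); a=cv2.cvtColor(c["color"],cv2.COLOR_RGB2BGR); ims.append(cv2.resize(a[y:y+120,x:x+120],(400,400),interpolation=cv2.INTER_CUBIC))
cv2.imwrite("pics/end.png",np.hstack(ims))
E
```

```text
time_s: 20.8
position: [0.6234, -0.0638, 0.1667]
eef_rot: [-3.139, 0.008, -2.989]
force: [-0.0, -0.4, 0.2]
finger_gap: 0.001
grip_force: 0.0
time_s: 21.6
position: [0.6202, -0.2134, 0.1604]
eef_rot: [3.14, -0.002, -2.99]
force: [0.6, 0.1, 0.3]
finger_gap: -0.002
grip_force: 0.0
scene plug_first 0.74 feeder 0.15320280994100283 -0.03348309672569601
scene plug_first 0.71 feeder 0.043897660274287445 0.07566192452062805
scene row_last 0.6 feeder 0.04295532265582318 0.10008813957343192
scene row_end 0.67 feeder 0.05335621586381204 0.16722411725080247
scene row_end 0.62 feeder 0.048912238373486794 0.15119383856937757
scene row_end 0.54 feeder 0.04650913000354712 0.006757445856787702
top plug_first 0.54 feeder 0.04641559488404278 0.06677326354737739
top row_last 0.65 feeder 0.04767392408904317 0.1137587305360722
top row_last 0.18 feeder -0.11444309906922716 0.0008617536616447909
top row_end 0.61 feeder 0.04191864691114708 0.14684798818431158
```

View pics/end.png

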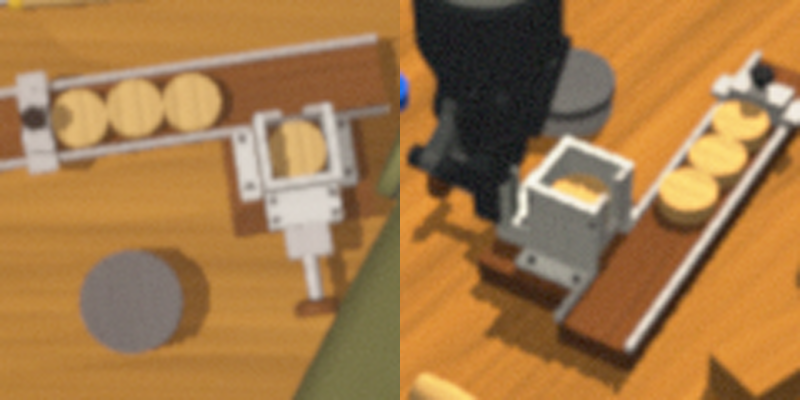

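The plug lies closed up against the row. The top view shows the three discs at crop (80,118), (135,108) and (192,102), about equally spaced. The plunger is fully out with its knob at (318,308), and the stack is still in the magazine.

```bash
python3 -c "from plant import *; print(finish_job())"
```

```text
the job is handed in; nothing more can be done
None
```

The job is handed in: one plug was ejected and slid up against the row, the plunger sprang fully back out, and the final pictures show the row in place and the other plugs still in the magazine; the judge returned no verdict.

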